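Put the press dies back in their block by size

TASK

Put the four round steel dies of the lever press back in their wooden block in order of size, smallest in the smallest hole up to largest in the largest; the smallest one has been left in the largest hole, so it has to come out of there. Lower each one into its own hole, without dropping it, until it stands upright with its foot on the bottom, and leave the pigment jar and the mixing cup beside the work where they are.

Things in the scene. Friction and masses are not known exactly. Their poses are not given: they have to be found in the camera images.
- die_1_centre (a point): The smallest of four plain round steel press dies, upright cylinder 20 mm in diameter and 50 mm tall, knurled round its upper half, shallow hollow with a nib on its top face; its foot is tapered over the lowest 4 mm to 15 mm. At the start it stands loosely in the largest hole of the block. The point is the die's centre, 25 mm above its underside; z along the die's axis. Mass about 0.11 kg (varies by a quarter).
- die_2_centre (a point): The second smallest of four plain round steel press dies, upright cylinder 27 mm in diameter and 54 mm tall, knurled round its upper half, shallow hollow with a nib on its top face; its foot is tapered over the lowest 4 mm to 22 mm. At the start it stands on the table. The point is the die's centre, 27 mm above its underside; z along the die's axis. Mass about 0.22 kg (varies by a quarter).
- die_3_centre (a point): The second largest of four plain round steel press dies, upright cylinder 34 mm in diameter and 58 mm tall, knurled round its upper half, shallow hollow with a nib on its top face; its foot is tapered over the lowest 4 mm to 29 mm. At the start it stands on the table. The point is the die's centre, 29 mm above its underside; z along the die's axis. Mass about 0.37 kg (varies by a quarter).
- die_4_centre (a point): The largest of four plain round steel press dies, upright cylinder 41 mm in diameter and 62 mm tall, knurled round its upper half, shallow hollow with a nib on its top face; its foot is tapered over the lowest 4 mm to 36 mm. At the start it stands on the table. The point is the die's centre, 31 mm above its underside; z along the die's axis. Mass about 0.57 kg (varies by a quarter).
- seat_1: The smallest of four round holes in a row in the fixed beech die block, for the 20 mm die: black liner, bore 24 mm, flaring in its top 4 mm to about 32 mm; rim 24 mm above the table. Origin at the centre of the hole's floor, 8 mm above the table; z up, y along the row to the larger holes. Hole centres along the row: 0, 47.5, 102, 163.5 mm.
- seat_2: The second smallest of four round holes in a row in the fixed beech die block, for the 27 mm die: black liner, bore 31 mm, flaring in its top 4 mm to about 39 mm; rim 24 mm above the table. Origin at the centre of the hole's floor, 8 mm above the table; z up, y along the row to the larger holes. The block is 72 x 246 mm, its wood top 20 mm above the table.
- seat_3: The second largest of four round holes in a row in the fixed beech die block, for the 34 mm die: black liner, bore 38 mm, flaring in its top 4 mm to about 46 mm; rim 24 mm above the table. Origin at the centre of the hole's floor, 8 mm above the table; z up, y along the row to the larger holes. 
- seat_4: The largest of four round holes in a row in the fixed beech die block, for the 41 mm die: black liner, bore 45 mm, flaring in its top 4 mm to about 53 mm; rim 24 mm above the table. Origin at the centre of the hole's floor, 8 mm above the table; z up, y along the row to the larger holes. The smallest die stands in it at the start.
- pigment_jar_centre (a point): Bystander: a small clear jar of cream pigment with a white screw lid, 40 mm in diameter, 36 mm tall, loose on the table; the point is its centre, 18 mm up. To be left alone.
- mix_cup_centre (a point): Bystander: a small empty beige mixing cup, 41 mm across its rim, 28 mm tall, loose on the table; the point is its centre, 14 mm up. To be left alone.
Things that resemble listed ones, but are neither listed nor needed, are in the scene too. What is shaped like the part that bears die_3_centre but blue or yellow is not meant.

How it is judged:
By the outcome, as a careful person would: the job done as asked, in the order asked, and still so for the second after the job is handed in, with the robot touching nothing.
It also fails if it takes over 96 s, if anything falls off the work surface, if the arm or the gripper's body presses on something with over 40 N, if the wrist force passes 120 N, or if a joint passes its speed limit or range.

ROBOT

A 6-joint arm with a two-finger parallel gripper is mounted at the origin on a cart in front of the work surface, level with it; the furniture and walls round the work are solid. World frame = base frame: x ahead of the robot, y to its left, z up, the work surface at z = 0. Lengths are in m, angles in degrees, forces in N, time in s.
With the tool pointing down it reaches from about 0.275 to 0.825 m from the base axis. Payload 4.9 kg.
Tool frame: the origin (TCP) lies on the centre line of the jaws, within the pads' length; the fingertips stand 8 mm ahead of it and the grasp point (between the pads) lies 11 mm behind it; x points along the fingers, y is the direction in which the jaws open and shut, and the axes are right-handed (so a half turn about x gives the same grasp; the last joint's range is limited). The gripper opens to 85 mm and grips with 20 to 120 N. Pads are 22 mm wide; open, the fingers measure 114 mm over their backs; the gripper's body (76 mm by 85 mm) begins 54 mm behind the grasp point. The pads swing forward as they close: fully open they stand 13 mm farther back than shut.
Start: joints at [-76.501, 18.69, -11.035, 60.275, 0, 82.311], TCP at [0.199, -0.513, 0.239] pointing down, gripper open.
Joint ranges: [-152.03, 152.03], [-55.5, 102.48], [-74.3, 77.21], [-110.64, 120.58], [-84.22, 78.4], [-180, 180]. Speed limits (degrees/s): [147.25, 147.25, 180, 180, 180, 180].

INTERFACE

Orientations are given as [roll, pitch, yaw] about the fixed x, y, z axes, in that order (R = Rz(yaw) Ry(pitch) Rx(roll)).
In Python, from rig import ctrl, claw, kin, cams, job gives the robot as it stands. The module is installed in compiled form; this text tells all that it offers. Calls block until the motion is done:
- ctrl.move_pose(position, orientation): joint-space move of the TCP to a pose.
- ctrl.servo_line(position, attitude=None, v=0.15, threshold=None): straight line of the TCP; attitude=None keeps the orientation; v is the mean speed in m/s. With threshold (N) it stops when the force on the tool has changed by that much, and returns True; else False.
- ctrl.move_joints(angles): joint-space move.
- claw.set_gripper(opening, f_grip=None): finger opening in m; f_grip is the grip in N (None keeps the last); returns when the fingers have stopped.
- ctrl.wait(seconds).
- kin.inverse_kinematics(position, orientation): joint angles nearest the present ones, or None.
- cams.get_image(name): name is "side" or "top"; returns a dict with "color" (480x640x3 uint8, red, green, blue), "K" (3x3 intrinsics, pixels), "pose" (4x4, takes a point from camera to world coordinates). Camera axes: x right, y down, z forward; pixel columns grow to the right and rows downward; lengths in m; the calibration is good to about 2 mm. A picture is of the moment at which its call begins. There is no depth.
A pose or a line that the arm cannot do raises ctrl.MotionError and nothing moves.
- job.hand_in(): hands the job in, once; it reports no verdict.
Trained networks look in the newest picture that a camera, given by its name, has taken for a name from the list of things; names that differ only in an ending like _2 or _b are one class to them, and where a whole thing is asked for, a point or a joint stands for the part that bears it (a point fixed in the world has none). Each returns a list of dicts, best first, with "conf" (0 to 1); they miss things now and then, are a little off and sometimes report something else, mostly with a low value. They report only what shows in the picture. A call takes as long as a camera call. They do not tell look-alikes from the thing itself.
- cams.find_in(camera, target): "bbox" ([centre column, centre row, width, height] in pixels, round what is visible of it).
- cams.outline_of(camera, target): "region" (480x640 bool, what is visible of it) and "bbox" ([centre column, centre row, width, height] in pixels, round what is visible of it).
Readings, each from a call of its own:
- ctrl.current_time(): time.
- ctrl.current_qpos(): joint angles.
- ctrl.current_joint_velocities(): joint speeds.
- ctrl.current_tau(): joint torques, N m.
- ctrl.current_tool_pos(): TCP position.
- ctrl.current_ee_rot(): TCP orientation.
- ctrl.current_force(): force on the tool from outside, world axes, zero at the start.
- ctrl.current_wrist_torque(): the same for the moment, N m.
- ctrl.current_opening(): finger opening in m.
Only numpy, scipy, OpenCV 4.12 (cv2) and the standard library are available. Lean on these libraries where they do the work, as an engineer would, in place of code of your own. Each camera call takes 0.05 s, during which the arm holds its last target. There are 200 camera calls.

## Working session

There is one attempt and no reset: what is moved stays moved. The work goes in short steps, each a Python script; the robot and the scene stay as the last script left them, time stands still between calls to the robot, and variables do not carry over. Pictures are saved under pics/ and viewed, about 12 in all and at most 16, crops included, and the job is handed in when it is done.

```bash
mkdir -p pics; cat > h.py <<'E'
from rig import ctrl, claw, kin, cams, job
import numpy as np, cv2
def ray(im,u,v,z):
    K,P=np.array(im["K"]),np.array(im["pose"])
    d=P[:3,:3]@np.linalg.inv(K)@[u,v,1]; o=P[:3,3]
    return o+d*(z-o[2])/d[2]
def proj(im,p):
    K,P=np.array(im["K"]),np.array(im["pose"])
    c=K@(P[:3,:3].T@(np.array(p)-P[:3,3])); return c[:2]/c[2]
def save(im,n): cv2.imwrite("pics/"+n+".png",cv2.cvtColor(im["color"],cv2.COLOR_RGB2BGR))
E
python3 - <<'E'
from h import *
for c in("top","side"):
    im=cams.get_image(c); save(im,c+"0"); print(c,np.round(im["K"],1).tolist(),np.round(im["pose"],3).tolist())
    for t in("die_1_centre","seat_1","pigment_jar_centre","mix_cup_centre"):
        print(t,[(round(d["conf"],2),np.round(d["bbox"],1).tolist()) for d in cams.find_in(c,t)])
print(ctrl.current_time(),ctrl.current_ee_rot(),ctrl.current_opening())
E
```

```text
top [[571.4, 0.0, 313.2], [0.0, 571.4, 242.6], [0.0, 0.0, 1.0]] [[0.015, -0.988, 0.152, 0.345], [-0.999, -0.023, -0.046, 0.063], [0.049, -0.151, -0.987, 1.363], [0.0, 0.0, 0.0, 1.0]]
die_1_centre [(0.48, [336.1, 264.8, 10.1, 12.7])]
seat_1 [(0.83, [337.8, 265.4, 20.3, 23.8]), (0.75, [320.4, 246.8, 23.1, 21.1]), (0.62, [303.9, 229.6, 18.3, 15.4]), (0.5, [288.8, 216.6, 15.4, 16.7])]
pigment_jar_centre [(0.72, [435.9, 201.8, 19.9, 20.5])]
mix_cup_centre [(0.73, [420.1, 302.6, 20.1, 19.5]), (0.25, [305.9, 230.0, 16.1, 13.6])]
side [[564.9, 0.0, 319.0], [0.0, 564.9, 238.3], [0.0, 0.0, 1.0]] [[0.975, -0.108, 0.193, 0.336], [-0.22, -0.552, 0.805, -0.9], [0.019, -0.827, -0.562, 0.695], [0.0, 0.0, 0.0, 1.0]]
die_1_centre [(0.51, [299.6, 270.4, 14.3, 26.0])]
seat_1 [(0.66, [297.8, 276.0, 30.0, 19.8]), (0.51, [315.6, 262.4, 21.2, 12.9]), (0.48, [330.2, 248.4, 14.5, 7.7]), (0.47, [341.4, 237.3, 15.1, 11.4])]
pigment_jar_centre [(0.78, [422.0, 355.9, 23.2, 32.2])]
mix_cup_centre [(0.63, [271.2, 360.3, 24.4, 23.4])]
0.5 [-106.28717403   89.9954352    94.90043481] 0.08552303327187351
```

View pics/top0.png

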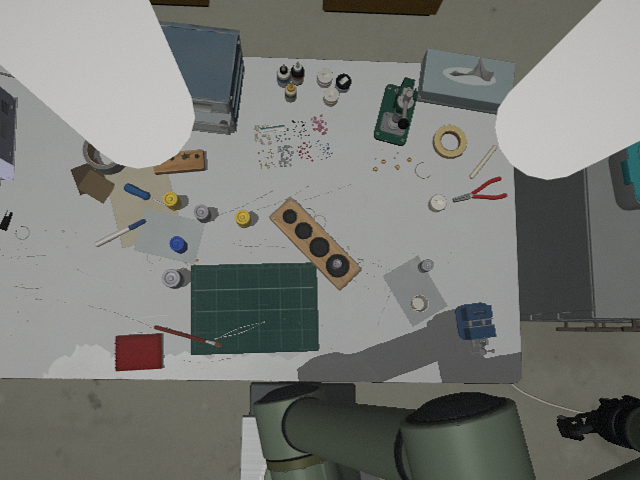

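View pics/side0.png

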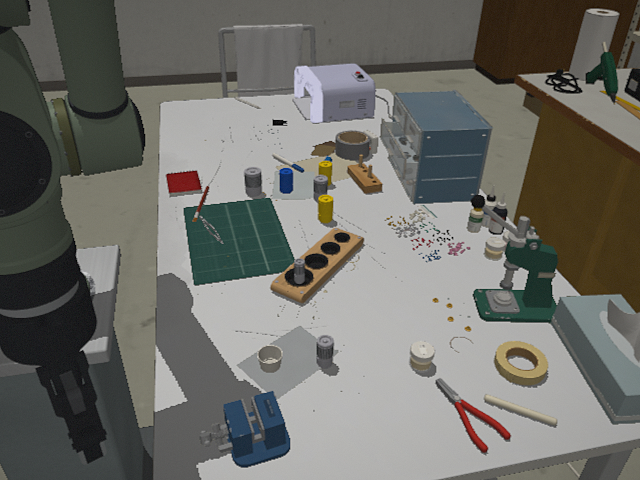

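Top view: grey dies at about (203,213), (173,278) and (426,266), and die 1 in the large hole at (337,265). Smallest hole is at (290,217). The yellow and blue ones are decoys. Next I enlarge these.

```bash
python3 - <<'E'
import cv2,numpy as np
t=cv2.imread("pics/top0.png");s=cv2.imread("pics/side0.png")
c=lambda im,x,y,w,h,k:cv2.resize(im[y:y+h,x:x+w],(w*k,h*k),interpolation=cv2.INTER_CUBIC)
a=np.hstack([c(t,150,190,66,100,6),c(t,396,250,66,100,6)[:600]])[:300*2]
cv2.imwrite("pics/c1.png",a)
b=np.hstack([c(t,264,192,100,100,4),c(s,262,220,100,100,4)])
d=np.hstack([c(s,235,150,110,50,4),c(s,240,325,90,50,4)])
cv2.imwrite("pics/c2.png",np.vstack([b,d[:, :800]]))
E
```

```text
(no output)
```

View pics/c1.png

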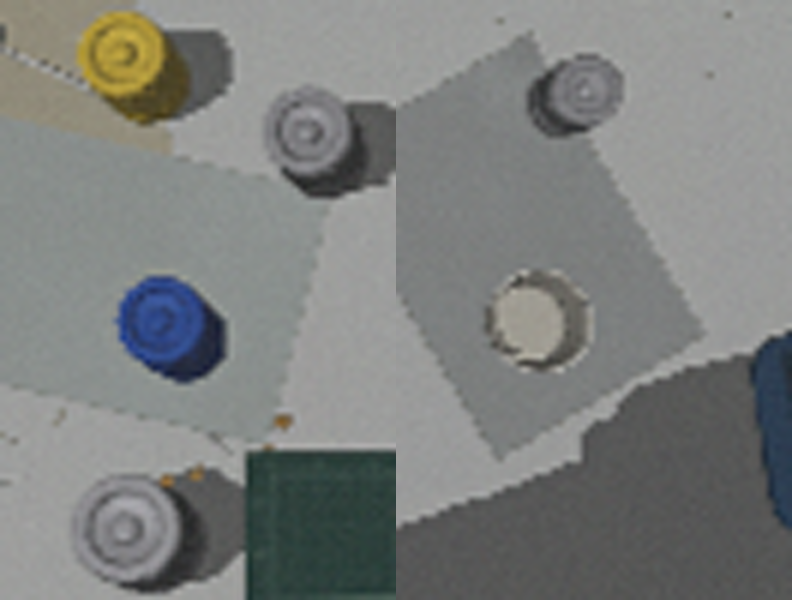

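View pics/c2.png

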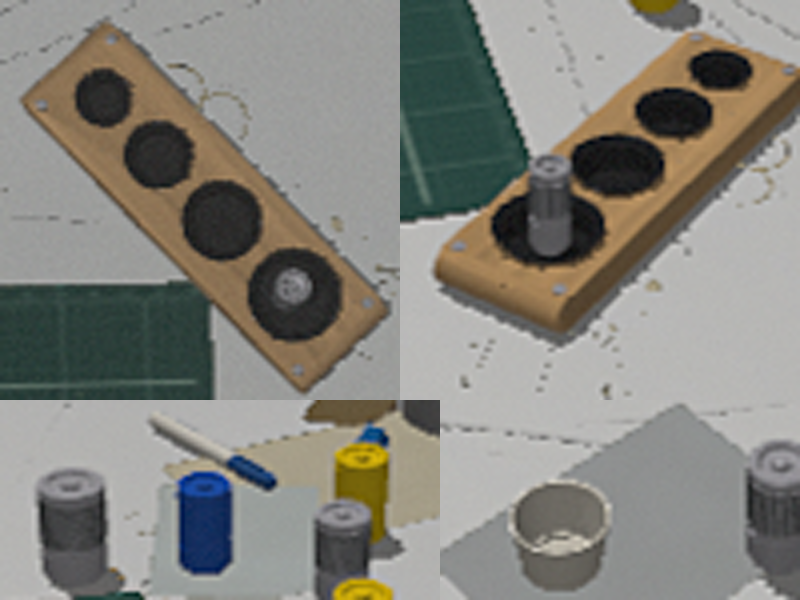

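Grey dies by top-face width: die 2 at (427,265), die 3 at (201.5,211.5), die 4 at (171,278), which matches 27/34/41 mm. Die 1 stands in the large hole. Now positions from both cameras.

```bash
cat > meas.py <<'E'
from h import *
def seats(im,box):
    x,y,w,h=box
    g=cv2.cvtColor(im["color"],cv2.COLOR_RGB2HSV)[y:y+h,x:x+w,2]; g=cv2.resize(g,None,fx=4,fy=4,interpolation=cv2.INTER_CUBIC)
    m=(g<85).astype(np.uint8); cs,_=cv2.findContours(m,cv2.RETR_EXTERNAL,cv2.CHAIN_APPROX_NONE)
    r=[]
    for c in cs:
        if cv2.contourArea(c)<700: continue
        p=c[:,0].astype(float); p=(p+.5)/4-.5+[x,y]
        P=np.array([ray(im,*q,0.024)[:2] for q in p])
        (cx,cy),ra=cv2.minEnclosingCircle((P*1000).astype(np.float32))
        A=np.c_[2*P,np.ones(len(P))]; s=np.linalg.lstsq(A,(P**2).sum(1),rcond=None)[0]
        r.append((np.round(s[:2],4).tolist(),round(float(np.sqrt(s[2]+s[0]**2+s[1]**2)),4),round(ra,1)))
    return r
E
python3 - <<'E'
from meas import *
T=cams.get_image("top");S=cams.get_image("side")
for im,b in((T,(268,195,92,92)),(S,(270,225,95,70))):
    for r in seats(im,b): print(r)
f=lambda x,k,o:(x+.5)/k-.5+o
for n,z,t,s in(("d1",.058,(f(293,4,264),f(286,4,192)),(299.5,260.7)),("d2",.054,(f(585-396,6,396),f(91,6,250)),(324.7,340.5)),("d3",.058,(f(310,6,150),f(131,6,190)),(320.7,178)),("d4",.062,(f(127,6,150),f(528,6,190)),(252.7,171))):
    print(n,np.round(ray(T,*t,z),4),np.round(ray(S,*s,z),4))
for n,t,s in(("jar",(437,202),(422,349)),("cup",(420,302),(271,354))): print(n,ray(T,*t,.03).round(3),ray(S,*s,.03).round(3))
E
```

```text
([0.4724, 0.0493], 0.0485, 63.5)
([0.4977, -0.0575], 0.0277, 28.9)
([0.541, -0.0138], 0.0238, 24.7)
([0.5796, 0.0244], 0.0205, 21.7)
([0.6132, 0.0579], 0.0171, 18.0)
([0.4997, -0.0552], 0.03, 35.8)
([0.5424, -0.0152], 0.0248, 26.4)
([0.581, 0.0231], 0.0213, 23.5)
([0.8046, -0.2675], 0.3298, 111.5)
([0.6145, 0.0567], 0.0178, 19.1)
([0.4614, 0.0461], 0.0624, 87.7)
d1 [ 0.4987 -0.0537  0.058 ] [ 0.5016 -0.054   0.058 ]
d2 [ 0.4998 -0.2648  0.054 ] [ 0.5008 -0.2665  0.054 ]
d3 [0.6122 0.2616 0.058 ] [0.6148 0.2611 0.058 ]
d4 [0.4574 0.3224 0.062 ] [0.46   0.3189 0.062 ]
jar [ 0.656 -0.297  0.03 ] [ 0.658 -0.294  0.03 ]
cup [ 0.414 -0.253  0.03 ] [ 0.415 -0.255  0.03 ]
```

```bash
cat >> h.py <<'E'
SEAT={1:(.6139,.0573),2:(.5803,.0238),3:(.5417,-.0145),4:(.4987,-.0569)}
DIE={1:(.5002,-.0538),2:(.5003,-.2657),3:(.6135,.2614),4:(.4587,.3206)}
W={1:.020,2:.027,3:.034,4:.041}; H={1:.05,2:.054,3:.058,4:.062}
RPY=[-45,90,0]; G=.032   # TCP height above die underside at grasp
def pick(i,base=0.,zup=.16):
    x,y=DIE[i]
    ctrl.move_pose([x,y,zup],RPY)
    hit=ctrl.servo_line([x,y,base+G],v=.12,threshold=12)
    claw.set_gripper(W[i]-.004,60)
    print("pick",i,hit,"z",ctrl.current_tool_pos()[2].round(4),"open",round(ctrl.current_opening(),4),"t",round(ctrl.current_time(),1))
    ctrl.servo_line([x,y,zup],v=.12)
    print("F",np.round(ctrl.current_force(),1),"open",round(ctrl.current_opening(),4))
E
python3 - <<'E'
from h import *
for r in(-45,135):
    for p in list(SEAT.values())+list(DIE.values()):
        q=kin.inverse_kinematics([*p,.16],[r,90,0]); print(r,p,None if q is None else np.round(q,0).tolist())
E
```

```text
-45 (0.6139, 0.0573) [-2.0, 29.0, -7.0, 54.0, 0.0, -47.0]
-45 (0.5803, 0.0238) [-5.0, 25.0, -13.0, 52.0, 0.0, -50.0]
-45 (0.5417, -0.0145) [-9.0, 22.0, -19.0, 49.0, 0.0, -54.0]
-45 (0.4987, -0.0569) [-15.0, 18.0, -25.0, 47.0, 0.0, -60.0]
-45 (0.5002, -0.0538) [-15.0, 18.0, -25.0, 47.0, 0.0, -60.0]
-45 (0.5003, -0.2657) [-35.0, 24.0, -15.0, 51.0, 0.0, -80.0]
-45 (0.6135, 0.2614) [17.0, 34.0, 2.0, 58.0, 0.0, -28.0]
-45 (0.4587, 0.3206) [27.0, 23.0, -16.0, 50.0, 0.0, -18.0]
135 (0.6139, 0.0573) [-2.0, 29.0, -7.0, 54.0, 0.0, 133.0]
135 (0.5803, 0.0238) [-5.0, 25.0, -13.0, 52.0, 0.0, 130.0]
135 (0.5417, -0.0145) [-9.0, 22.0, -19.0, 49.0, 0.0, 126.0]
135 (0.4987, -0.0569) [-15.0, 18.0, -25.0, 47.0, 0.0, 120.0]
135 (0.5002, -0.0538) [-15.0, 18.0, -25.0, 47.0, 0.0, 120.0]
135 (0.5003, -0.2657) [-35.0, 24.0, -15.0, 51.0, 0.0, 100.0]
135 (0.6135, 0.2614) [17.0, 34.0, 2.0, 58.0, 0.0, 152.0]
135 (0.4587, 0.3206) [27.0, 23.0, -16.0, 50.0, 0.0, 162.0]
```

```bash
sed -i 's/RPY=\[-45/RPY=[135/' h.py; python3 - <<'E'
from h import *
claw.set_gripper(.06)
pick(1,.008)
ctrl.servo_line([*SEAT[1],.16],v=.2)
ctrl.servo_line([*SEAT[1],.075],v=.15)
T=cams.get_image("top");S=cams.get_image("side")
c=lambda im,x,y,w,h,k:cv2.resize(im["color"][y:y+h,x:x+w],(w*k,h*k),interpolation=cv2.INTER_CUBIC)[...,::-1]
cv2.imwrite("pics/p1.png",np.hstack([c(T,250,180,100,100,4),c(S,290,180,100,100,4)]))
print(ctrl.current_time(), np.round(ctrl.current_tool_pos(),4))
E
```

```text
pick 1 False z 0.0406 open 0.018 t 4.6
F [ 0.3  0.1 -2.4] open 0.0176
7.4917 [0.615  0.0571 0.0765]
```

View pics/p1.png

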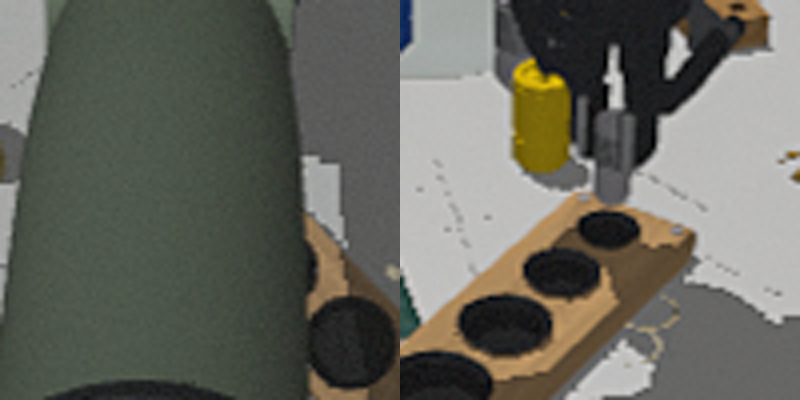

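The die is held upright over seat 1, with its foot at about (343,229) in the side view. I check that against its expected projection, then lower it with a force stop.

```bash
cat >> h.py <<'E'
def lower(i):
    x,y=SEAT[i]; ctrl.servo_line([x,y,.055+G-.02],v=.15)   # foot ~35 mm up
    ctrl.wait(.2)
    hit=ctrl.servo_line([x,y,.005+G],v=.03,threshold=8)
    p=ctrl.current_tool_pos(); print("lower",i,hit,"z-G",round(p[2]-G,4),np.round(p[:2]-[x,y],4),"F",np.round(ctrl.current_force(),1),"t",round(ctrl.current_time(),1))
    return abs(p[2]-G-.008)<.004
def release(i):
    x,y=ctrl.current_tool_pos()[:2]
    claw.set_gripper(W[i]+.006); claw.set_gripper(.06); ctrl.servo_line([x,y,.16],v=.2)
    print("t",round(ctrl.current_time(),1))
E
python3 - <<'E'
from h import *
S=cams.get_image("side")
p=ctrl.current_tool_pos();print(np.round(p,4),proj(S,[p[0],p[1],p[2]-G]),proj(S,[*SEAT[1],.043]),ctrl.current_force())
print(lower(1))
E
```

```text
[0.615  0.0572 0.0765] [342.23300835 228.79930579] [341.68068282 229.41675758] [ 0.72006082 -0.70355218 -0.93036004]
lower 1 True z-G 0.0087 [0.     0.0002] F [-0.1 -0.5  5.6] t 8.8
True
```

```bash
python3 - <<'E'
from h import *
release(1)
pick(2)
T=cams.get_image("top");S=cams.get_image("side")
c=lambda im,x,y,w,h,k:cv2.resize(im["color"][y:y+h,x:x+w],(w*k,h*k),interpolation=cv2.INTER_CUBIC)[...,::-1]
cv2.imwrite("pics/p2.png",np.hstack([c(T,260,185,100,100,4),c(S,260,220,100,100,4)]))
E
```

```text
t 10.2
pick 2 False z 0.0328 open 0.0253 t 13.2
F [ 0.1  1.3 -2. ] open 0.0253
```

View pics/p2.png

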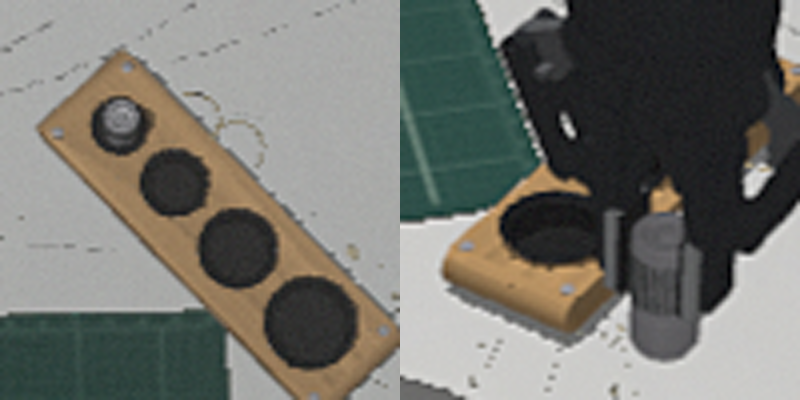

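Die 1 stands in the smallest hole and die 2 is held upright. Placing 2, then 3 and 4, with a stop if any lowering check fails.

```bash
python3 - <<'E'
from h import *
def place(i):
    ctrl.servo_line([*SEAT[i],.16],v=.2)
    if not lower(i): raise SystemExit("not seated")
    release(i)
place(2)
for i in(3,4):
    pick(i)
    if not W[i]-.0035<ctrl.current_opening()<W[i]+.003: raise SystemExit("bad grasp")
    place(i)
ctrl.move_pose([.35,-.35,.25],RPY)
T=cams.get_image("top");S=cams.get_image("side")
c=lambda im,x,y,w,h,k:cv2.resize(im["color"][y:y+h,x:x+w],(w*k,h*k),interpolation=cv2.INTER_CUBIC)[...,::-1]
cv2.imwrite("pics/p3.png",np.hstack([c(T,260,185,100,100,4),c(S,260,215,100,100,4)])); save(T,"top9")
E
```

```text
lower 2 True z-G 0.0088 [-0.0003  0.    ] F [-0.3  0.3  4.9] t 17.9
t 19.3
pick 3 False z 0.033 open 0.0328 t 21.8
F [-0.3 -0.8 -3.9] open 0.0322
lower 3 True z-G 0.009 [-0.0003  0.0001] F [-0.7  0.   5.6] t 26.4
t 27.7
pick 4 False z 0.0331 open 0.0401 t 30.5
F [-0.7  0.7 -7.1] open 0.0399
lower 4 True z-G 0.0092 [-0.0003  0.    ] F [-1.  -0.5  5.8] t 35.5
t 36.8
```

View pics/p3.png

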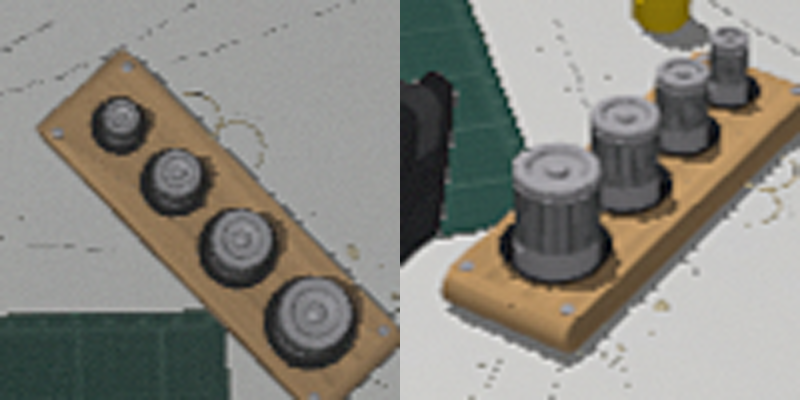

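View pics/top9.png

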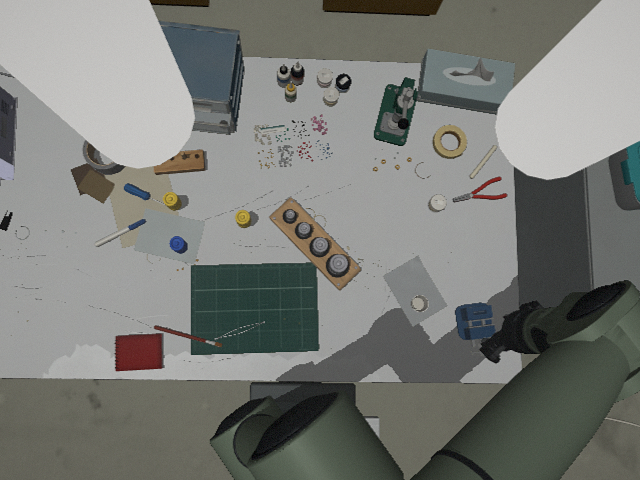

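All four dies stand upright in order along the block, from (290,216) to (338,265). The jar (437,202) and the cup (420,302) haven't moved, and the arm is clear.

```bash
python3 - <<'E'
from h import *
print(np.round(ctrl.current_force(),1),ctrl.current_tool_pos()); ctrl.wait(.5); job.hand_in()
E
```

```text
[ 0.4 -0.7  0.2] [ 0.35056045 -0.3488801   0.24941834]
the job is handed in; nothing more can be done
```

All four dies are in the block in order of size, and the job is handed in. I took die 1 out of the largest hole and lowered it into the smallest, then placed dies 2, 3 and 4 from the table. The work took about 38 s of the 96 s allowed.

- **Seating:** each die was lowered at 0.03 m/s until it touched bottom. The undersides stopped at 8.7–9.2 mm by the arm's reading, against a hole floor at 8 mm. The arm itself reads about 1 mm high at rest. The force on contact was about 5–6 N.
- **Last pictures:** all four dies stand upright in their own holes. The jar, the cup and the blue and yellow look-alikes are where they were. The arm is clear, with no force on the tool.
- **Disagreement:** the gripper reads 1–2.4 mm less than each die's diameter when holding it. I put this down to give in the pads, as nothing slipped. The two cameras also differed by up to about 4 mm, mostly 1–3 mm, so I used the average of the two.

No check failed.

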